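Clamp a sample card to the set torque

TASK

Clamp the sample card in the bench clamp. First push the carriage that carries the card fully home under the bridge by its upright tab, then push the knob's crank peg round clockwise (seen from above) until the screw is fully down and the knob's slip clutch has clicked over once, twice at most, and leave it like that. Do not knock over or shove away the beaker and the white jar beside the clamp.

Things in the scene. Friction and masses are not known exactly. Their poses are not given: they have to be found in the camera images.
- clamp: Fixed bench clamp. Aluminium base plate 170 x 120 x 12 mm on the bench; the origin is the centre of its underside, z up, +x is the way the carriage is pushed home (roughly to the robot's left). Rails along x carry the carriage. A grey bridge (top at z 71 mm) crosses in y at x = +30 mm; the knob stands on it and a black pressure foot hangs under it. Nothing but knob and crank rises above 78 mm (knob top 109 mm, crank peg top 138 mm).
- push_tab (a point): Centre of the outer (clamp -x) face of the upright tab of the carriage: the spot to push with closed fingertips, toward clamp +x. The tab is an aluminium plate 44 mm wide (clamp y), 8 mm thick, from 14 to 54 mm above the bench; this point is 36 mm up. Pushing takes about 2 to 3 N.
- carriage (a joint): How far the carriage with the card has been pushed in, m: 0 fully out, 0.045 fully home at its hard stop. It starts at 0 to 0.015 and stays where it is left.
- knob_axis (a point): Point on the knob's vertical axis, 118 mm above the bench (mid height of the crank peg). The black knob is 54 mm across, from 80 to 109 mm above the bench. It does not move.
- crank_peg (a point): Centre of the upright aluminium crank peg, 14 mm thick, standing free from 98 to 138 mm above the bench (this point is at 118 mm), at the end of a flat 12 mm wide steel crank arm (z 90 to 98 mm), 55 mm from the knob's axis. It circles the axis with the knob. Turning the screw down takes about 1 N at the peg; when the screw is down the clutch holds until about 6 N and then slips, tooth by tooth, the force falling after each click. The peg stays where it is left.
- pointer_tip (a point): Tip of the small steel pointer on the collar (62 mm across, 73 to 79 mm above the bench) below the knob, 46 mm from the axis. The collar turns with the screw. It lies straight under the crank arm until the clutch slips; then it stays and the crank arm goes on ahead of it.
- screw (a joint): Turn of the screw and collar, rad, clockwise from above positive: starts at 0.2 to 0.9; 1.7 is fully down, pressure foot on the card, a hard stop. The foot sinks 4 mm per rad.
- clutch (a joint): Turn of the knob and crank ahead of the collar (slip of the clutch), rad, clockwise positive, 0 at the start. The clutch has 12 teeth: it clicks over at 0.26, then at 0.79, then at 1.31; the seats between are at 0.52 and 1.05.
- beaker: Empty glass beaker, 45 mm across, 57 mm high, upright on the bench on the far side of the clamp; origin at the centre of its underside. Leave it alone.
- jar: White plastic screw jar, 62 mm across, 83 mm high, upright on the bench on the far side of the clamp; origin at the centre of its underside. Leave it alone.

How it is judged (in metres and radians):
On the way, in this order (a step that is already met when the one before it is completed fails the run):
1. the carriage is fully home while the screw is still up (value of joint carriage above 0.042 m and value of joint screw below 1.3 rad), for 0.1 s.
2. the screw is fully down with the carriage home (value of joint screw above 1.62 rad and value of joint carriage above 0.042 m), for 0.1 s.
At the end, for the whole second after the job is handed in: The carriage is home (within 3 mm of its stop), the screw is fully down (within 0.08 rad of its stop), and the clutch stands past its first click but short of its third (0.28 to 1.3 rad of slip) (all of step 2 and value of joint clutch between 0.28 and 1.3 rad); the robot touches nothing.
It fails at once if the clutch is cranked on past its second click (value of joint clutch above 1.33 rad).
It fails at once if the beaker is knocked over or shoved more than 4 cm (angle between beaker's own z axis and vertical above 0.6 rad or distance of beaker from where it was at the start of the episode above 0.04 m).
It fails at once if the jar is knocked over or shoved more than 4 cm (angle between jar's own z axis and vertical above 0.6 rad or distance of jar from where it was at the start of the episode above 0.04 m).
It also fails if it takes over 53 s, if anything falls off the work surface, if the arm or the gripper's body presses on something with over 40 N, if the wrist force passes 120 N, or if a joint passes its speed limit or range.

ROBOT

A 6-joint arm with a two-finger parallel gripper is mounted at the origin on a cart in front of the work surface, level with it; the furniture and walls round the work are solid. World frame = base frame: x ahead of the robot, y to its left, z up, the work surface at z = 0. Lengths are in mm, angles in degrees, forces in N, time in s.
With the tool pointing down it reaches from about 325 to 900 mm from the base axis. Payload 3.5 kg.
Tool frame: the origin (TCP) lies at the very end of the fingers, on their centre line; the grasp point (between the pads) lies 19 mm behind it; z points along the fingers, y is the direction in which the jaws open and shut (so a half turn about z gives the same grasp; the last joint's range is limited). The gripper opens to 85 mm and grips with 20 to 120 N. Pads are 22 mm wide; open, the fingers measure 114 mm over their backs; the gripper's body (76 mm by 85 mm) begins 54 mm behind the grasp point. The pads swing forward as they close: fully open they stand 13 mm farther back than shut.
Start: joints at [-74.851, 15.837, -1.513, 72.651, 0, 84.076], TCP at [224.715, -583.202, 197.413] pointing down, gripper open.
Joint ranges: [-178.77, 178.77], [-48.84, 107.48], [-61.69, 71.31], [-111.58, 123.2], [-90, 87.43], [-180, 180]. Speed limits (degrees/s): [147.25, 147.25, 180, 180, 180, 180].

INTERFACE

Orientations are given as [roll, pitch, yaw] about the fixed x, y, z axes, in that order (R = Rz(yaw) Ry(pitch) Rx(roll)).
In Python, from bench import ctrl gives the robot as it stands.
- The arm moves only by the shell command python3 -m pendant 'ROWS' [FORCE]. ROWS is JSON, a list of rows, each an object of numbers: "tx", "ty", "tz": the shift along the tool's x, y, z in m; "turn": the turn about the tool's z in degrees; "gripper": the finger opening in m, from 0 to 0.0854. In form: [{"tx": .., "ty": .., "tz": .., "turn": .., "gripper": ..}, ...]. A call has 1 to 8 rows; each row shifts and turns the commanded pose from where the row before left it, along the tool's axes as they then stand; what a row does not reach is not made up. A row lasts 1/12 s, in which the tool goes at most 41.7 mm and 7.16 degrees, less where a joint would pass 70% of its speed; a pose out of reach is approached as far as the arm can. A call with a gripper value outside its range is refused whole. The fingers move at their own pace and stop on an object; FORCE is the grip in N (left out, the last holds). Time passes only in rows, so rows that do not move let the fingers close. It gives the time, the measured TCP pose, the force and the opening at its end, in the units of the state.
- ctrl.get_obs(): the state, without advancing time (a new reading comes with each control period).
- ctrl.grab_frame(name): name is "side" or "top"; returns (picture, depth): 384x512x3 uint8, red, green, blue; 384x512 float32, mm along the optical axis (not along the pixel's ray), 0 where there is no reading.
- ctrl.camera_model(name): a dict with "intrinsics" (3x3 intrinsics, pixels), "view" (4x4, takes a point from world to camera coordinates). Camera axes: x right, y down, z forward; pixel columns grow to the right and rows downward; lengths in mm; the calibration is good to about 2 mm. A picture is of the moment at which its call begins. camera_model takes no time and is no camera call.
- ctrl.close_job(): hands the job in, once; it reports no verdict.
Trained networks look in the newest picture that a camera, given by its name, has taken for a name from the list of things; names that differ only in an ending like _2 or _b are one class to them, and where a whole thing is asked for, a point or a joint stands for the part that bears it (a point fixed in the world has none). Each returns a list of dicts, best first, with "conf" (0 to 1); they miss things now and then, are a little off and sometimes report something else, mostly with a low value. They report only what shows in the picture. A call takes as long as a camera call.
- ctrl.silhouettes(camera, name): "region" (384x512 bool, what is visible of it) and "at" ([column, row] in pixels, amid what is visible of it).
The state is a dict: "clock": time; "joint_pos": joint angles; "dq": joint speeds; "tau": joint torques, N m; "eef_pos": TCP position; "tcp_rot": TCP orientation; "ft_force": force on the tool from outside, world axes, zero at the start; "moment": the same for the moment, N m; "opening": finger opening in mm.
Only numpy, scipy, OpenCV 4.12 (cv2) and the standard library are available. Lean on these libraries where they do the work, as an engineer would, in place of code of your own. Each camera call takes 0.05 s, during which the arm holds its last target.

## Working session

There is one attempt and no reset: what is moved stays moved. The work goes in short steps, Python scripts to look and compute and a shell command to move; the robot and the scene stay as the last step left them, time stands still between calls to the robot, and variables do not carry over. Pictures are saved under pics/ and viewed, and the job is handed in when it is done.

```bash
ls; mkdir -p pics; python3 - <<'E'
from bench import ctrl
import cv2
o=ctrl.get_obs();print({k:o[k] for k in('clock','eef_pos','tcp_rot','ft_force','opening')})
for n in('side','top'):
    p,d=ctrl.grab_frame(n);cv2.imwrite(f'pics/{n}0.png',p[...,::-1])
    m=ctrl.camera_model(n);print(n,m)
E
```

```text
pics
{'clock': 0.0, 'eef_pos': array([ 224.49701526, -582.36396765,  196.25098654]), 'tcp_rot': array([-1.79872584e+02, -1.36816776e-02,  2.10738113e+01]), 'ft_force': array([0.39850836, 0.81954274, 0.64444972]), 'opening': 85.62609639877782}
side {'intrinsics': array([[427.45762195,   0.        , 251.01966481],
       [  0.        , 427.45762195, 193.95554954],
       [  0.        ,   0.        ,   1.        ]]), 'view': array([[ 9.95332320e-01, -9.34339649e-02, -2.41592039e-02,
        -5.96947000e+02],
       [-6.08141221e-02, -4.12861814e-01, -9.08761116e-01,
         1.54234338e+02],
       [ 7.49347415e-02,  9.05988530e-01, -4.16616811e-01,
         7.89009114e+02],
       [ 0.00000000e+00,  0.00000000e+00,  0.00000000e+00,
         1.00000000e+00]])}
top {'intrinsics': array([[428.3178517 ,   0.        , 257.24660344],
       [  0.        , 428.3178517 , 184.6622162 ],
       [  0.        ,   0.        ,   1.        ]]), 'view': array([[ 8.59815692e-03, -9.99919334e-01, -9.34868918e-03,
         6.82574572e+01],
       [-9.89000573e-01, -7.12298069e-03, -1.47740073e-01,
         6.28111405e+02],
       [ 1.47661564e-01,  1.05161513e-02, -9.88982039e-01,
         8.69154425e+02],
       [ 0.00000000e+00,  0.00000000e+00,  0.00000000e+00,
         1.00000000e+00]])}
```

View pics/side0.png

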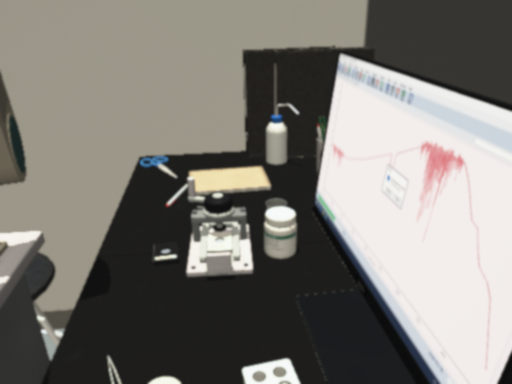

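View pics/top0.png

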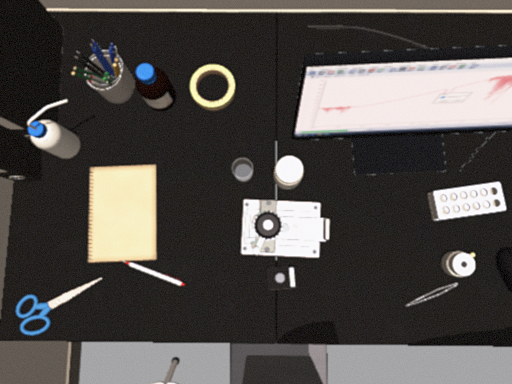

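```bash
cat > h.py <<'E'
from bench import ctrl
import numpy as np,cv2
def world(n,uv,depth):
    m=ctrl.camera_model(n);K=m['intrinsics'];V=m['view']
    uv=np.atleast_2d(uv);dep=np.atleast_1d(depth)
    c=np.c_[(uv[:,0]-K[0,2])/K[0,0]*dep,(uv[:,1]-K[1,2])/K[1,1]*dep,dep]
    return (c-V[:3,3])@V[:3,:3]
def proj(n,P):
    m=ctrl.camera_model(n);K=m['intrinsics'];V=m['view']
    c=np.atleast_2d(P)@V[:3,:3].T+V[:3,3];q=c@K.T
    return q[:,:2]/q[:,2:]
def atz(n,uv,z):
    a=world(n,uv,500)[0];b=world(n,uv,1000)[0]
    return a+(b-a)*(z-a[2])/(b[2]-a[2])
def cloud(n,r,d):
    v,u=np.nonzero(r&(d>0));return world(n,np.c_[u,v],d[v,u])
E
python3 - <<'E'
from h import *
np.set_printoptions(precision=1,suppress=True)
for n in('top','side'):
    p,d=ctrl.grab_frame(n)
    im=p[...,::-1].copy()
    for k in('clamp','push_tab','carriage','crank_peg','knob_axis','pointer_tip','screw','clutch','beaker','jar'):
        for s in ctrl.silhouettes(n,k)[:2]:
            r=s['region'];c=cloud(n,r,d)
            print(n,k,round(s['conf'],2),np.array(s['at']),r.sum(),'med',np.median(c,0),'lo',np.percentile(c,2,0),'hi',np.percentile(c,98,0))
E
```

```text
top clamp 0.71 [284.8 227.4] 4445 med [536.3  17.3  23.9] lo [481.6 -70.4   9.3] hi [594.5 102.4 108.9]
top push_tab 0.91 [306.8 228.1] 1081 med [536.  -31.1  24.3] lo [513.4 -75.6  17.2] hi [560.2  19.4  54.5]
top carriage 0.69 [306.8 224.4] 1073 med [536.  -30.8  24.3] lo [513.4 -75.2  17.3] hi [560.2  19.4  54.3]
top carriage 0.45 [283.2 227.6] 4453 med [535.3  17.1  23.9] lo [481.2 -70.3   9.4] hi [594.4 102.1 108.9]
top crank_peg 0.67 [267.  224.6] 714 med [534.7  54.7 105.6] lo [486.   27.   95.8] hi [564.5  76.4 138.6]
top knob_axis 0.79 [264.6 229.3] 683 med [535.1  54.7 105.7] lo [487.8  26.9  96.9] hi [562.5  76.2 138.5]
top pointer_tip 0.77 [271.  227.1] 839 med [534.5  54.7 104.9] lo [487.8  23.9  71.9] hi [564.8  78.8 138.5]
top screw 0.83 [268.2 224.9] 811 med [534.6  54.7 105.1] lo [486.   24.8  77.6] hi [564.5  78.8 138.5]
top clutch 0.82 [268.9 225.5] 701 med [534.6  54.8 105.7] lo [486.   26.9  96.9] hi [562.5  76.4 138.6]
top clutch 0.21 [269.3 227.1] 797 med [534.7  54.6 105.1] lo [487.9  25.7  77.7] hi [564.6  78.7 138.5]
top beaker 0.63 [241.3 169.5] 370 med [66
[... 956 characters left out ...]
ed [533.   42.4  97.3] lo [468.6  24.2   0.8] hi [569.3 339.2 135.5]
side pointer_tip 0.35 [276.1 231.7] 1508 med [655.2 -13.9  54.2] lo [629.3 -22.4   3.3] hi [685.4  29.1  84.1]
side screw 0.55 [217.7 203.6] 906 med [534.8  39.9  98.4] lo [486.6  23.9  74.2] hi [569.1  74.4 135.1]
side clutch 0.7 [214.7 199. ] 745 med [534.   43.5 101.8] lo [486.2  25.7  82. ] hi [567.4  74.1 133.4]
side clutch 0.24 [210.6 201.1] 929 med [534.3  40.4  98.3] lo [486.7  23.9  73.5] hi [569.   74.2 134.3]
side beaker 0.43 [275.6 200.6] 192 med [667.8 125.6  50.7] lo [644.8  37.7  -0.3] hi [704.9 253.5  82.4]
side jar 0.76 [279.4 231.9] 1467 med [655.2 -14.1  54.9] lo [629.3 -22.4   4.4] hi [684.5  26.9  84.1]
```

```bash
python3 - <<'E'
from h import *
np.set_printoptions(precision=1,suppress=True)
p,d=ctrl.grab_frame('top')
cv2.imwrite('pics/topz.png',cv2.resize(p[180:280,220:345,::-1],None,fx=6,fy=6,interpolation=cv2.INTER_CUBIC))
v,u=np.mgrid[0:384,0:512];P=world('top',np.c_[u.ravel(),v.ravel()],d.ravel());P=P[(d.ravel()>0)&(abs(P[:,0]-538)<75)&(P[:,1]>-110)&(P[:,1]<130)]
def s(a,b,lab):
    q=P[(P[:,2]>a)&(P[:,2]<b)];print(lab,len(q),q.mean(0),q.min(0),q.max(0),cv2.minAreaRect(q[:,:2].astype(np.float32)));return q
s(6,16,'base');s(128,145,'peg');s(103,114,'knobtop');s(90,101,'arm');s(48,60,'tab');s(66,81,'bridge')
q=s(104,114,'k');print(cv2.minEnclosingCircle(q[:,:2].astype(np.float32)))
E
```

```text
base 1509 [536.1  16.   12.1] [465.8 -65.4   6.1] [601.1 107.9  16. ] ((531.8139038085938, 21.278114318847656), (170.00599670410156, 133.71200561523438), 87.9420166015625)
peg 43 [489.5  73.3 137.9] [484.1  67.9 134.9] [495.3  79.2 140.3] ((489.6729736328125, 73.536376953125), (11.177391052246094, 11.31074047088623), 0.4789830148220062)
knobtop 490 [539.4  51.2 106.4] [515.   26.9 103.1] [564.4  76.4 112.7] ((539.6873779296875, 51.66963195800781), (49.35185623168945, 49.42872619628906), 0.4744090139865875)
arm 119 [517.1  61.2  98.3] [481.7  22.7  93.2] [566.8  79.9 101. ] ((523.9852294921875, 50.972900390625), (55.7916145324707, 85.59172821044922), 88.54610443115234)
tab 83 [534.6 -73.5  53.1] [513.3 -78.3  48.1] [555.1 -69.3  57.8] ((534.3804321289062, -73.8097915649414), (8.407856941223145, 42.153419494628906), 84.77957916259766)
bridge 430 [541.2  49.5  72.8] [485.6  21.7  66.4] [592.4  80.9  81. ] ((539.0131225585938, 51.29444885253906), (106.77439880371094, 59.13920211791992), 0.2684468924999237)
k 443 [539.4  51.3 106.7] [515.  27. 104.] [564.3  74.4 112.7] ((539.1052856445312, 51.12438201904297), (47.978843688964844, 48.625858306884766), 83.06180572509766)
((539.5464477539062, 51.34107208251953), 25.320606231689453)
```

View pics/topz.png

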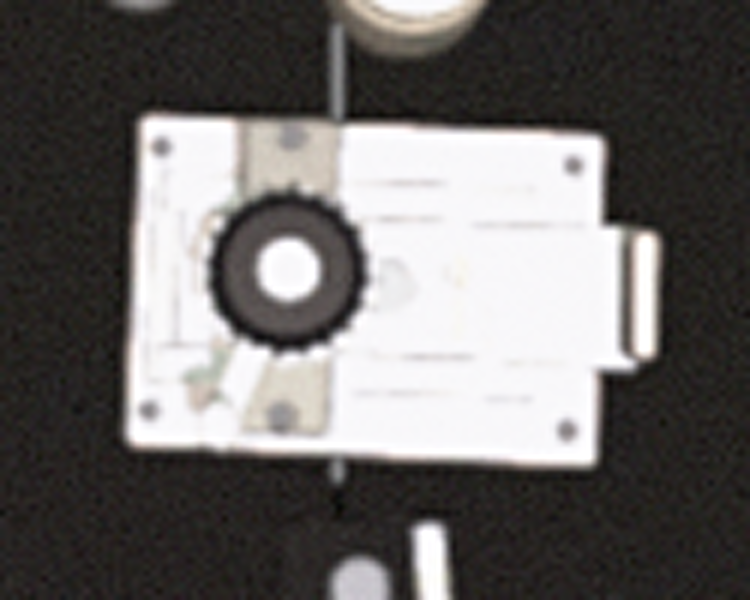

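```bash
python3 -m pendant '[{"tx":0.0286,"ty":-0.0206,"gripper":0},{"tx":0.0286,"ty":-0.0206,"gripper":0},{"tx":0.0286,"ty":-0.0206,"gripper":0},{"tx":0.0286,"ty":-0.0206,"gripper":0},{"tx":0.0286,"ty":-0.0206,"gripper":0},{"tx":0.0286,"ty":-0.0206,"gripper":0},{"tx":0.0286,"ty":-0.0206,"gripper":0},{"tx":0.0286,"ty":-0.0206,"gripper":0}]'
python3 -m pendant '[{"tx":0.0286,"ty":-0.0206,"gripper":0},{"tx":0.0286,"ty":-0.0206,"gripper":0},{"tx":0.0286,"ty":-0.0206,"gripper":0},{"tx":0.0286,"ty":-0.0206,"gripper":0},{"tx":0.0286,"ty":-0.0206,"gripper":0},{"tx":0.0286,"ty":-0.0206,"gripper":0},{"tx":0.0286,"ty":-0.0206,"gripper":0},{"gripper":0}]'
python3 -m pendant '[{"turn":-7},{"turn":-7},{"turn":-7},{"turn":-7},{"turn":-7},{"turn":-7},{"turn":-7},{"turn":-7}]'
```

```text
schema error: expected keys tx, ty, tz, turn, gripper
schema error: expected keys tx, ty, tz, turn, gripper
schema error: expected keys tx, ty, tz, turn, gripper
```

All keys are required in every row.

```bash
python3 -m pendant '[{"tx":0.0286,"ty":-0.0206,"tz":0,"turn":0,"gripper":0},{"tx":0.0286,"ty":-0.0206,"tz":0,"turn":0,"gripper":0},{"tx":0.0286,"ty":-0.0206,"tz":0,"turn":0,"gripper":0},{"tx":0.0286,"ty":-0.0206,"tz":0,"turn":0,"gripper":0},{"tx":0.0286,"ty":-0.0206,"tz":0,"turn":0,"gripper":0},{"tx":0.0286,"ty":-0.0206,"tz":0,"turn":0,"gripper":0},{"tx":0.0286,"ty":-0.0206,"tz":0,"turn":0,"gripper":0},{"tx":0.0286,"ty":-0.0206,"tz":0,"turn":0,"gripper":0}]'
python3 -m pendant '[{"tx":0.0286,"ty":-0.0206,"tz":0,"turn":0,"gripper":0},{"tx":0.0286,"ty":-0.0206,"tz":0,"turn":0,"gripper":0},{"tx":0.0286,"ty":-0.0206,"tz":0,"turn":0,"gripper":0},{"tx":0.0286,"ty":-0.0206,"tz":0,"turn":0,"gripper":0},{"tx":0.0286,"ty":-0.0206,"tz":0,"turn":0,"gripper":0},{"tx":0.0286,"ty":-0.0206,"tz":0,"turn":0,"gripper":0},{"tx":0,"ty":0,"tz":0,"turn":0,"gripper":0}]'
```

```text
clock: 1.92
eef_pos: [379.6, -345.7, 197.6]
tcp_rot: [180.0, -0.0, 21.1]
ft_force: [0.4, 0.4, 0.5]
opening: 0.3
clock: 2.5
eef_pos: [497.2, -165.7, 197.7]
tcp_rot: [-179.9, -0.2, 21.4]
ft_force: [-1.2, -0.1, 0.1]
opening: 0.1
```

```bash
python3 -m pendant '[{"tx":0,"ty":0,"tz":0,"turn":-7,"gripper":0},{"tx":0,"ty":0,"tz":0,"turn":-7,"gripper":0},{"tx":0,"ty":0,"tz":0,"turn":-7,"gripper":0},{"tx":0,"ty":0,"tz":0,"turn":-7,"gripper":0},{"tx":0,"ty":0,"tz":0,"turn":-7,"gripper":0},{"tx":0,"ty":0,"tz":0,"turn":-7,"gripper":0},{"tx":0,"ty":0,"tz":0,"turn":-7,"gripper":0},{"tx":0,"ty":0,"tz":0,"turn":-7,"gripper":0}]'
python3 -m pendant '[{"tx":0,"ty":0,"tz":0,"turn":-7,"gripper":0},{"tx":0,"ty":0,"tz":0,"turn":-3.5,"gripper":0},{"tx":0,"ty":0,"tz":0,"turn":0,"gripper":0}]'
```

```text
clock: 3.17
eef_pos: [494.3, -170.6, 197.5]
tcp_rot: [-180.0, 0.0, 77.4]
ft_force: [0.2, -1.1, 0.4]
opening: -0.1
clock: 3.42
eef_pos: [494.4, -170.6, 197.5]
tcp_rot: [-180.0, 0.0, 87.6]
ft_force: [0.5, 0.3, 0.5]
opening: 0.0
```

```bash
python3 -m pendant '[{"tx":0.02,"ty":0.018,"tz":0.0,"turn":0,"gripper":0},{"tx":0.02,"ty":0.018,"tz":0.03,"turn":0,"gripper":0},{"tx":0.018,"ty":0,"tz":0.035,"turn":0,"gripper":0},{"tx":0,"ty":0,"tz":0.035,"turn":0,"gripper":0},{"tx":0,"ty":0,"tz":0.035,"turn":0,"gripper":0},{"tx":0,"ty":0,"tz":0.026,"turn":0,"gripper":0},{"tx":0,"ty":0,"tz":0,"turn":0,"gripper":0}]'
python3 - <<'E'
from h import *
o=ctrl.get_obs();print(o['eef_pos'],o['ft_force'])
p,d=ctrl.grab_frame('side')
cv2.imwrite('pics/s1.png',cv2.resize(p[120:300,130:330,::-1],None,fx=4,fy=4)[:600])
E
```

```text
clock: 4.0
eef_pos: [527.3, -112.0, 30.7]
tcp_rot: [-179.4, -0.2, 87.5]
ft_force: [-1.4, -0.1, -1.0]
opening: 0.2
[ 527.34286391 -111.97846942   30.65513303] [-1.38025367 -0.07781354 -0.95027392]
```

View pics/s1.png

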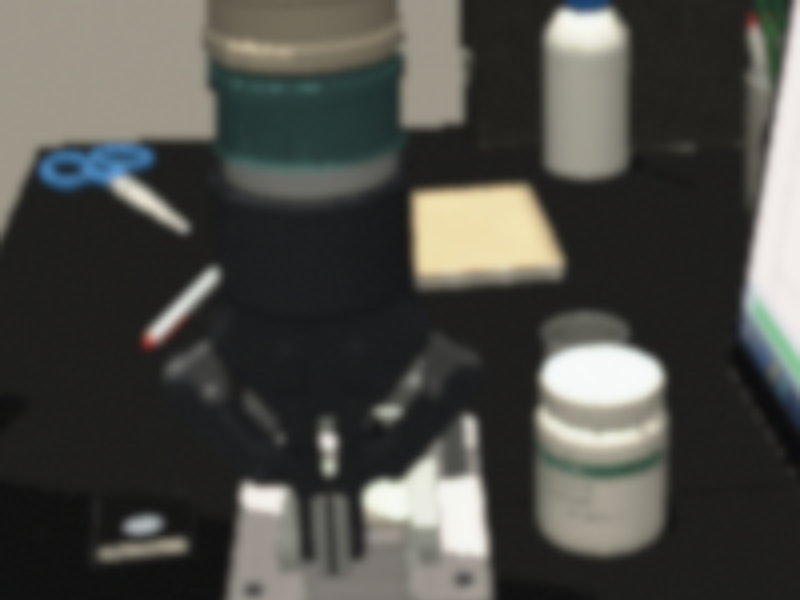

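```bash
python3 -m pendant '[{"tx":0.008,"ty":0.006,"tz":-0.004,"turn":0,"gripper":0},{"tx":0.007,"ty":0,"tz":0,"turn":0,"gripper":0},{"tx":0.007,"ty":0,"tz":0,"turn":0,"gripper":0},{"tx":0.006,"ty":0,"tz":0,"turn":0,"gripper":0},{"tx":0.006,"ty":0,"tz":0,"turn":0,"gripper":0}]'
python3 -m pendant '[{"tx":0.006,"ty":0,"tz":0,"turn":0,"gripper":0},{"tx":0.006,"ty":0,"tz":0,"turn":0,"gripper":0},{"tx":0.004,"ty":0,"tz":0,"turn":0,"gripper":0}]'
```

```text
clock: 4.47
eef_pos: [541.7, -79.4, 41.9]
tcp_rot: [179.9, 0.0, 87.6]
ft_force: [0.6, 0.2, -0.2]
opening: 0.3
clock: 4.72
eef_pos: [541.1, -63.1, 40.5]
tcp_rot: [180.0, -0.0, 87.6]
ft_force: [-1.0, -0.2, 0.1]
opening: 0.0
```

```bash
python3 - <<'E'
from h import *
for n in('side','top'):
    p,d=ctrl.grab_frame(n);o=ctrl.get_obs();print(o['eef_pos'],o['ft_force'])
    a=p[180:300,150:330] if n=='side' else p[150:290,215:360]
    cv2.imwrite(f'pics/{n}2.png',cv2.resize(a[...,::-1],None,fx=4,fy=4))
    for s in ctrl.silhouettes(n,'push_tab')[:1]:
        c=cloud(n,s['region'],d);print(s['conf'],np.percentile(c,[2,50,98],0).round(0))
E
```

```text
[540.95069565 -62.63465738  40.39604644] [-1.02461531  1.22270485 -0.17292736]
0.66 [[516. -77.  14.]
 [539. -73.  29.]
 [563.  33.  54.]]
[541.0007394  -63.65274043  40.31339641] [0.34698112 0.03955797 0.04420917]
0.74 [[512. -59.  17.]
 [534. -19.  26.]
 [560.  22. 210.]]
```

View pics/side2.png

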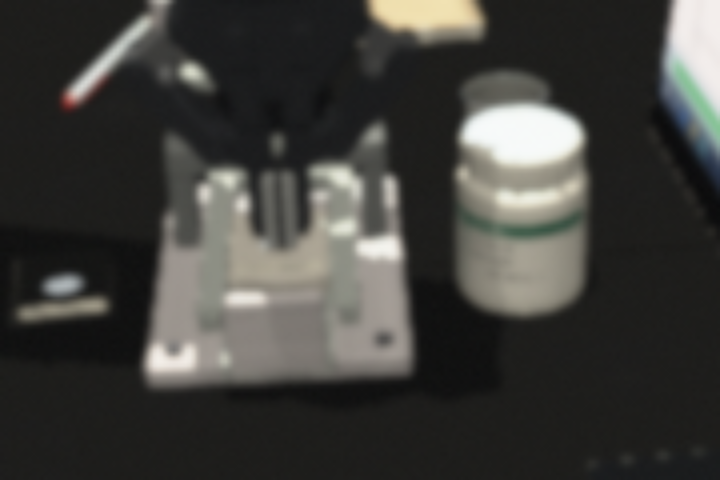

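View pics/top2.png

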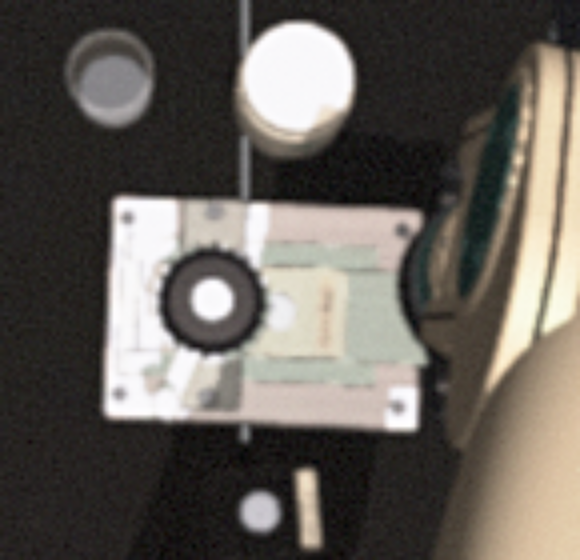

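```bash
python3 - <<'E'
from h import *
np.set_printoptions(precision=0,suppress=True)
p,d=ctrl.grab_frame('side')
for r in range(240,278,3):
    uv=[(c,r) for c in(212,218,228)];print(r,*[world('side',[q],d[q[1],q[0]])[0] for q in uv])
cv2.imwrite('pics/s3.png',cv2.resize(p[225:285,180:260,::-1],None,fx=10,fy=10,interpolation=cv2.INTER_CUBIC)[:600])
for y in(-77,-52,-40):print(y,proj('side',[[512,y,54],[556,y,54],[556,y,14],[512,y,14]]))
E
```

```text
240 [526.  14.  30.] [538. -73.  80.] [557.  11.  29.]
243 [526.   6.  28.] [537.   3.  29.] [556.   2.  28.]
246 [526.  -9.  30.] [537.  -6.  28.] [556. -12.  30.]
249 [ 544. -707.  454.] [537. -19.  29.] [555. -21.  29.]
252 [525. -17.  22.] [536. -18.  22.] [554. -72.  54.]
255 [526. -75.  53.] [537. -74.  51.] [554. -74.  50.]
258 [526. -72.  45.] [536. -75.  46.] [554. -74.  44.]
261 [525. -75.  40.] [536. -76.  40.] [553. -74.  37.]
264 [525. -76.  35.] [536. -76.  34.] [553. -75.  31.]
267 [525. -73.  27.] [535. -75.  27.] [553. -74.  25.]
270 [524. -75.  21.] [535. -76.  21.] [552. -75.  19.]
273 [524. -71.  12.] [534. -72.  13.] [552. -60.   3.]
276 [523. -62.  -0.] [534. -63.  -1.] [552. -66.  -0.]
-77 [[204. 255.]
 [229. 254.]
 [230. 273.]
 [205. 275.]]
-52 [[204. 248.]
 [229. 246.]
 [230. 265.]
 [205. 267.]]
-40 [[204. 244.]
 [228. 243.]
 [229. 261.]
 [205. 263.]]
```

View pics/s3.png

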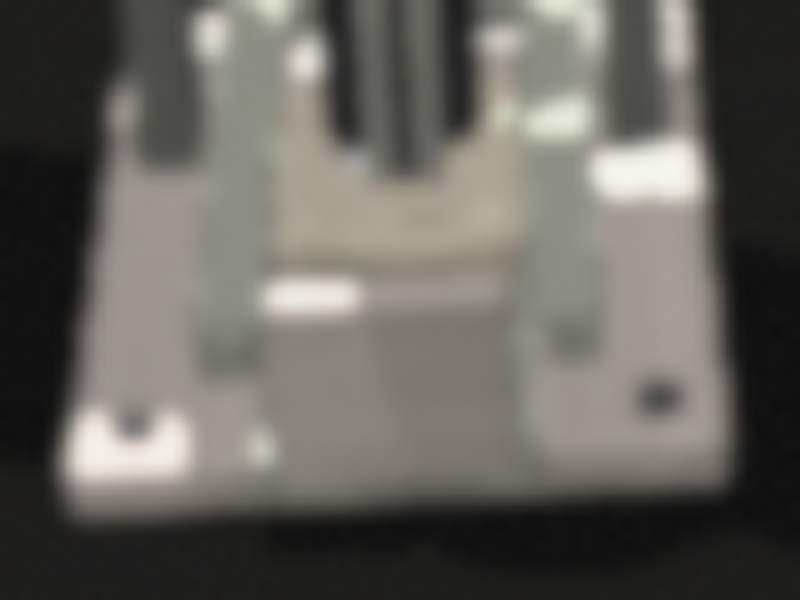

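```bash
python3 - <<'E'
from h import *
np.set_printoptions(precision=1,suppress=True)
for i in range(3):
    p,d=ctrl.grab_frame('side');o=ctrl.get_obs();print(o['clock'],o['eef_pos'],o['joint_pos'],o['tcp_rot'],o['ft_force'])
print(proj('side',o['eef_pos']))
for r in range(226,248,2):
    print(r,*[world('side',[(c,r)],d[r,c])[0] for c in(212,216,219,222,226)])
E
```

```text
5.0167 [541.1 -64.2  40.3] [-13.6  15.5 -22.6  52.   -0.   78.9] [-180.     0.    87.6] [ 0.1  0.  -0.7]
5.0667 [541.2 -64.3  40.3] [-13.6  15.5 -22.5  52.   -0.   78.9] [-180.     0.    87.5] [0.3 0.6 0.3]
5.1167 [541.2 -64.3  40.4] [-13.6  15.5 -22.6  52.   -0.   78.9] [-180.     0.    87.5] [0.6 0.3 0.3]
[[220.8 257. ]]
226 [529.7 -71.2 107.3] [536.4 -74.1 108.3] [541.4 -74.2 108. ] [546.4 -74.9 108. ] [553.2 -70.9 105.3]
228 [529.4 -69.  102.2] [536.2 -73.2 104.1] [541.2 -74.  104.1] [546.2 -74.5 104. ] [553.  -70.6 101.3]
230 [529.2 -70.1  99. ] [536.  -73.8 100.6] [541.  -74.2 100.4] [546.  -74.6 100.2] [552.8 -71.7  98.1]
232 [525.4  74.9  13.3] [535.7 -68.5  93.7] [540.8 -74.   96.4] [545.8 -75.   96.6] [552.6 -71.3  94. ]
234 [526.   41.   27.9] [535.5 -70.3  90.8] [540.6 -73.9  92.5] [545.6 -74.6  92.5] [552.4 -69.7  89.2]
236 [525.9  30.5  29.3] [535.2 -68.2  85.7] [540.3 -73.2  88.2] [545.4 -75.2  89. ] [552.2 -70.1  85.4]
238 [525.8  24.7  28.2] [535.  -70.7  83.2] [540.1 -74.4  85. ] [545.2 -75.1  85. ] [552.  -71.9  82.6]
240 [525.8  15.7  29. ] [533.4  23.5  23.8] [539.9 -75.1  81.4] [545.  -74.5  80.7] [552.8  10.8  29.7]
242 [525.6  11.5  27. ] [533.3   8.4  28.2] [539.7 -73.1  76.3] [544.8 -74.8  76.9] [552.5   3.6  29.5]
244 [525.6   0.5  29.1] [533.2   0.1  28.7] [538.9  -0.5  28.6] [544.6   0.7  27.4] [552.2  -3.3  29.2]
246 [525.6  -8.6  30.2] [533.1  -8.   29.2] [538.7  -6.8  28.1] [544.4  -8.7  28.7] [551.9  -9.6  28.6]
```

```bash
python3 - <<'E'
from h import *
np.set_printoptions(precision=1,suppress=True)
print(proj('side',[[527.3,-123,30.7],[527.3,-123,65],[534,-123,50]]))
p,d=ctrl.grab_frame('top')
print(proj('top',[541,-64,40]))
p2,_=ctrl.grab_frame('side')
cv2.imwrite('pics/s4.png',cv2.resize(p2[0:300,130:330,::-1],None,fx=2,fy=2))
E
```

```text
[[213.8 282. ]
 [212.5 264.5]
 [217.2 271.9]]
[[321.6 226. ]]
```

View pics/s4.png

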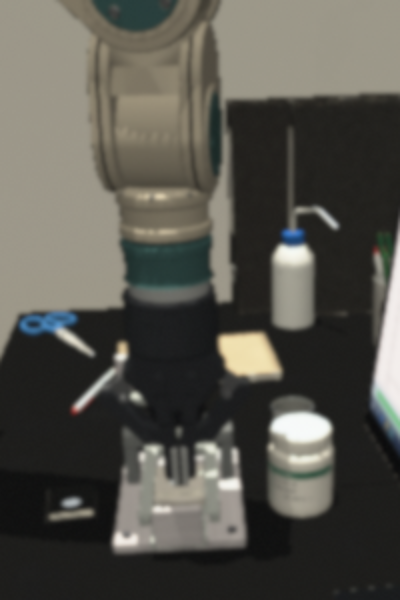

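```bash
python3 -m pendant '[{"tx":-0.016,"ty":0,"tz":0,"turn":0,"gripper":0},{"tx":-0.016,"ty":-0.003,"tz":0,"turn":0,"gripper":0},{"tx":-0.016,"ty":-0.003,"tz":0,"turn":0,"gripper":0},{"tx":0,"ty":0,"tz":0.01,"turn":0,"gripper":0},{"tx":0,"ty":0,"tz":0.01,"turn":0,"gripper":0},{"tx":0,"ty":0,"tz":0,"turn":0,"gripper":0},{"tx":0,"ty":0,"tz":0,"turn":0,"gripper":0}]'
cat > look.py <<'E'
from h import *
import sys
np.set_printoptions(precision=1,suppress=True)
p,d=ctrl.grab_frame('side');o=ctrl.get_obs();e=o['eef_pos'];print(o['clock'],e,o['ft_force'])
v,u=np.mgrid[0:384,0:512];P=world('side',np.c_[u.ravel(),v.ravel()],d.ravel())
k=(d.ravel()>0)&(abs(P[:,0]-e[0])<12)&(abs(P[:,1]-e[1])<18)&(P[:,2]>5)
q=P[k];print('finger lowest z',np.sort(q[:,2])[:8],'y',np.median(q[:,1]), 'x',q[:,0].min(),q[:,0].max())
pt=proj('side',e)[0].astype(int)
a=p[max(0,pt[1]-90):pt[1]+50,pt[0]-70:pt[0]+70]
cv2.imwrite(sys.argv[1],cv2.resize(a[...,::-1],None,fx=4,fy=4))
E
python3 look.py pics/s5.png
```

```text
clock: 5.8
eef_pos: [531.7, -110.6, 18.9]
tcp_rot: [-179.8, -0.1, 87.6]
ft_force: [-0.1, -0.3, 0.2]
opening: 0.1
5.85 [ 532.4 -110.8   19.6] [-0.8  0.7 -0.1]
finger lowest z [53.5 54.8 55.5 55.5 55.9 56.2 56.3 56.6] y -121.07413163938023 x 520.4179270860567 544.3877798152383
```

View pics/s5.png

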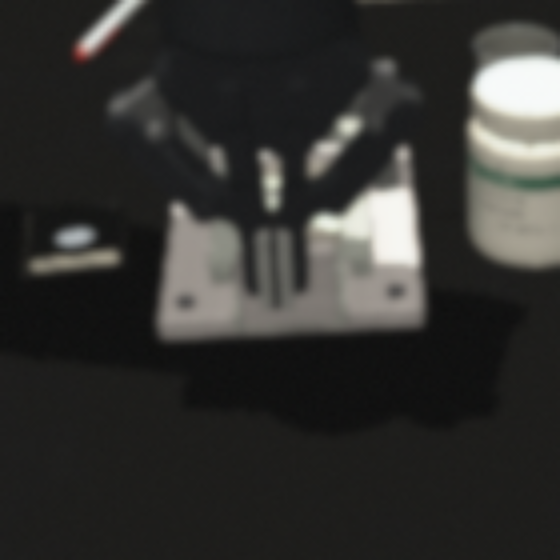

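The depth image puts the real fingertip about 35 mm above the reported TCP z. The free pass over the tab fits that, so I'm correcting heights by it.

```bash
python3 -m pendant '[{"tx":0,"ty":0.001,"tz":0.01,"turn":0,"gripper":0},{"tx":0,"ty":0,"tz":0.009,"turn":0,"gripper":0},{"tx":0,"ty":0,"tz":0,"turn":0,"gripper":0},{"tx":0,"ty":0,"tz":0,"turn":0,"gripper":0}]'
python3 look.py pics/s6.png
```

```text
clock: 6.18
eef_pos: [533.1, -111.1, 0.3]
tcp_rot: [-179.9, -0.0, 87.6]
ft_force: [0.2, 0.1, -0.1]
opening: 0.3
6.2333 [ 533.7 -111.4    0.9] [ 0.6  0.3 -0.1]
finger lowest z [33.9 35.3 35.8 37.2 37.7 37.8 38.3 38.3] y -121.53390502147437 x 521.7364581372498 545.7028918722028
```

View pics/s6.png

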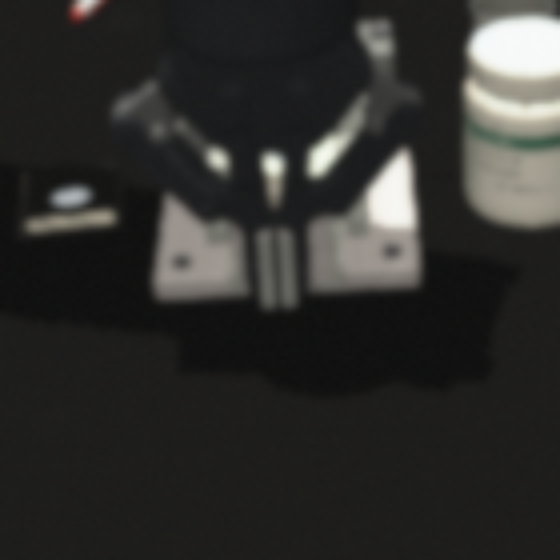

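```bash
python3 -m pendant '[{"tx":0.008,"ty":0,"tz":0.003,"turn":0,"gripper":0},{"tx":0.008,"ty":0,"tz":0,"turn":0,"gripper":0},{"tx":0.006,"ty":0,"tz":0,"turn":0,"gripper":0},{"tx":0.006,"ty":0,"tz":0,"turn":0,"gripper":0},{"tx":0.006,"ty":0,"tz":0,"turn":0,"gripper":0},{"tx":0.006,"ty":0,"tz":0,"turn":0,"gripper":0}]'
python3 -m pendant '[{"tx":0.004,"ty":0,"tz":0,"turn":0,"gripper":0},{"tx":0.004,"ty":0,"tz":0,"turn":0,"gripper":0},{"tx":0.003,"ty":0,"tz":0,"turn":0,"gripper":0}]'
```

```text
clock: 6.73
eef_pos: [535.6, -71.4, -1.5]
tcp_rot: [-180.0, 0.1, 87.6]
ft_force: [-0.7, -2.3, -0.6]
opening: -0.1
clock: 6.98
eef_pos: [536.1, -60.3, -1.5]
tcp_rot: [-180.0, 0.0, 87.6]
ft_force: [-0.7, -0.9, 0.5]
opening: -0.3
```

```bash
for i in 1 2; do :; done; python3 -m pendant '[{"tx":0.003,"ty":0,"tz":0,"turn":0,"gripper":0},{"tx":0.003,"ty":0,"tz":0,"turn":0,"gripper":0}]'
python3 -m pendant '[{"tx":0.003,"ty":0,"tz":0,"turn":0,"gripper":0},{"tx":0.002,"ty":0,"tz":0,"turn":0,"gripper":0}]'
```

```text
clock: 7.15
eef_pos: [536.5, -54.6, -1.6]
tcp_rot: [-180.0, 0.0, 87.6]
ft_force: [-0.4, -2.1, 0.6]
opening: 0.3
clock: 7.32
eef_pos: [536.7, -49.5, -1.6]
tcp_rot: [-180.0, -0.0, 87.6]
ft_force: [-1.1, -2.3, 0.4]
opening: 0.1
```

```bash
python3 -m pendant '[{"tx":0.002,"ty":0,"tz":0,"turn":0,"gripper":0},{"tx":0.001,"ty":0,"tz":0,"turn":0,"gripper":0}]'
python3 -m pendant '[{"tx":0.001,"ty":0,"tz":0,"turn":0,"gripper":0},{"tx":0.001,"ty":0,"tz":0,"turn":0,"gripper":0}]'
```

```text
clock: 7.48
eef_pos: [536.9, -47.1, -1.6]
tcp_rot: [-180.0, 0.1, 87.6]
ft_force: [-2.1, -4.3, 1.0]
opening: 0.2
clock: 7.65
eef_pos: [536.9, -47.3, -1.5]
tcp_rot: [-180.0, 0.3, 87.5]
ft_force: [-2.0, -9.8, 0.3]
opening: -0.3
```

```bash
python3 -m pendant '[{"tx":0.001,"ty":0,"tz":0,"turn":0,"gripper":0},{"tx":0.001,"ty":0,"tz":0,"turn":0,"gripper":0}]'
python3 -m pendant '[{"tx":-0.012,"ty":0,"tz":0,"turn":0,"gripper":0},{"tx":-0.02,"ty":0,"tz":0,"turn":0,"gripper":0},{"tx":-0.03,"ty":0,"tz":0,"turn":0,"gripper":0},{"tx":0,"ty":0,"tz":-0.03,"turn":0,"gripper":0},{"tx":0,"ty":0,"tz":-0.04,"turn":0,"gripper":0},{"tx":0,"ty":0,"tz":-0.04,"turn":0,"gripper":0},{"tx":0,"ty":0,"tz":-0.04,"turn":0,"gripper":0},{"tx":0,"ty":0,"tz":0,"turn":0,"gripper":0}]'
python3 - <<'E'
from h import *
np.set_printoptions(precision=1,suppress=True)
p,d=ctrl.grab_frame('side')
s=ctrl.silhouettes('side','push_tab')[0];c=cloud('side',s['region'],d);print(s['conf'],np.percentile(c,[2,20,50],0))
cv2.imwrite('pics/s7.png',cv2.resize(p[120:300,130:330,::-1],None,fx=3,fy=3))
E
```

```text
clock: 7.82
eef_pos: [536.8, -47.5, -1.4]
tcp_rot: [-180.0, 0.6, 87.4]
ft_force: [-3.0, -14.9, -0.2]
opening: 0.0
clock: 8.48
eef_pos: [541.4, -106.4, 157.8]
tcp_rot: [179.0, 0.1, 87.6]
ft_force: [1.9, -1.4, 0.5]
opening: 0.1
0.71 [[519.2 -37.   18.2]
 [526.3 -35.2  26.9]
 [540.3 -33.2  29.3]]
```

View pics/s7.png

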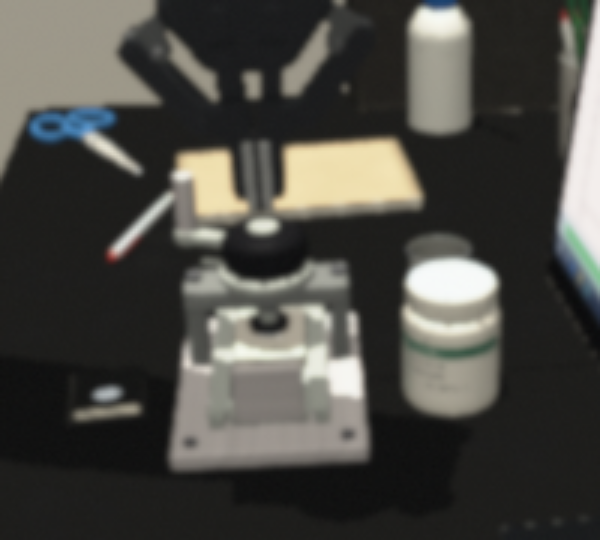

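```bash
python3 -m pendant '[{"tx":0.0294,"ty":-0.0143,"tz":0,"turn":0,"gripper":0},{"tx":0.0294,"ty":-0.0143,"tz":0,"turn":0,"gripper":0},{"tx":0.0294,"ty":-0.0143,"tz":0,"turn":0,"gripper":0},{"tx":0.0294,"ty":-0.0143,"tz":0,"turn":0,"gripper":0},{"tx":0.0294,"ty":-0.0143,"tz":0,"turn":0,"gripper":0},{"tx":0,"ty":0,"tz":0,"turn":-7,"gripper":0},{"tx":0,"ty":0,"tz":0,"turn":-7,"gripper":0},{"tx":0,"ty":0,"tz":0,"turn":-7,"gripper":0}]'
python3 -m pendant '[{"tx":0,"ty":0,"tz":0,"turn":-7,"gripper":0},{"tx":0,"ty":0,"tz":0,"turn":-7,"gripper":0},{"tx":0,"ty":0,"tz":0,"turn":-7,"gripper":0},{"tx":0,"ty":0,"tz":0,"turn":-7,"gripper":0},{"tx":0,"ty":0,"tz":0,"turn":-7,"gripper":0},{"tx":0,"ty":0,"tz":0,"turn":-7,"gripper":0},{"tx":0,"ty":0,"tz":0,"turn":-7,"gripper":0},{"tx":0,"ty":0,"tz":0,"turn":-7,"gripper":0}]'
python3 -m pendant '[{"tx":0,"ty":0,"tz":0,"turn":-7,"gripper":0},{"tx":0,"ty":0,"tz":0,"turn":-7,"gripper":0},{"tx":0,"ty":0,"tz":0,"turn":-7,"gripper":0},{"tx":0,"ty":0,"tz":0,"turn":-7,"gripper":0},{"tx":0,"ty":0,"tz":0,"turn":-7,"gripper":0},{"tx":0,"ty":0,"tz":0,"turn":-7,"gripper":0},{"tx":0,"ty":0,"tz":0,"turn":-7,"gripper":0},{"tx":0,"ty":0,"tz":0,"turn":-7,"gripper":0}]'
python3 -m pendant '[{"tx":0,"ty":0,"tz":0,"turn":-7,"gripper":0},{"tx":0,"ty":0,"tz":0,"turn":-7,"gripper":0},{"tx":0,"ty":0,"tz":0,"turn":-7,"gripper":0},{"tx":0,"ty":0,"tz":0,"turn":-4,"gripper":0},{"tx":0,"ty":0,"tz":0,"turn":0,"gripper":0}]'
```

```text
clock: 9.25
eef_pos: [467.4, 46.5, 146.4]
tcp_rot: [-179.8, -0.1, 109.0]
ft_force: [-0.1, 0.4, 0.0]
opening: -0.2
clock: 9.92
eef_pos: [467.7, 45.7, 146.3]
tcp_rot: [180.0, -0.2, 164.9]
ft_force: [-0.4, 0.1, 0.7]
opening: -0.2
clock: 10.58
eef_pos: [467.7, 45.7, 146.3]
tcp_rot: [179.8, -0.1, -139.1]
ft_force: [0.5, -0.7, -0.2]
opening: -0.1
clock: 11.0
eef_pos: [467.8, 45.6, 146.4]
tcp_rot: [179.8, -0.0, -114.4]
ft_force: [-0.1, -0.3, -0.7]
opening: -0.2
```

```bash
python3 -m pendant '[{"tx":0,"ty":-0.004,"tz":0.02,"turn":0,"gripper":0},{"tx":0,"ty":-0.004,"tz":0.02,"turn":0,"gripper":0},{"tx":0,"ty":0,"tz":0.015,"turn":0,"gripper":0},{"tx":0,"ty":0,"tz":0.006,"turn":0,"gripper":0},{"tx":0,"ty":0,"tz":0,"turn":0,"gripper":0},{"tx":0,"ty":0,"tz":0,"turn":0,"gripper":0}]'
python3 look.py pics/s8.png
```

```text
clock: 11.5
eef_pos: [475.9, 42.0, 86.9]
tcp_rot: [179.9, -0.0, -114.5]
ft_force: [0.1, 1.0, -0.5]
opening: -0.2
11.55 [476.7  41.9  87.7] [0.1 0.3 0.4]
finger lowest z [ 8.2 10.9 11.  11.1 11.3 11.3 11.4 11.4] y 32.66497648885767 x 464.7721544665365 488.68740887641815
```

View pics/s8.png

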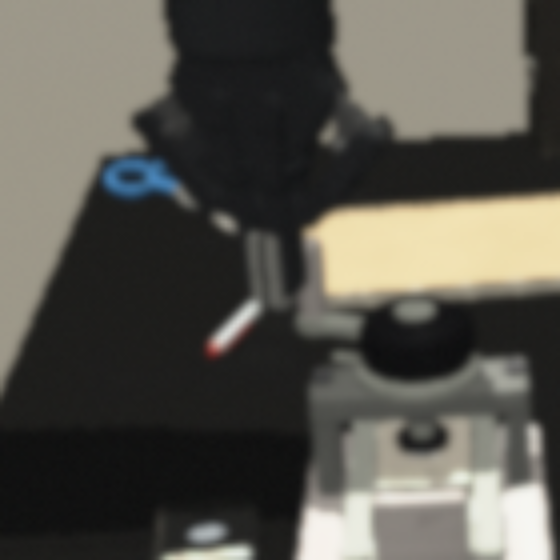

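```bash
sed -i 's/P\[:,2\]>5)/P[:,2]>(70 if e[2]>50 else 5))/' look.py; python3 look.py pics/s9.png
```

```text
11.6 [477.2  41.9  88.2] [ 0.7  0.  -0.3]
finger lowest z [122.5 122.8 123.1 123.1 123.5 123.8 124.4 124.5] y 32.404883842813675 x 465.26422539155067 489.14245697229074
```

```bash
python3 -m pendant '[{"tx":0,"ty":0,"tz":0.01,"turn":0,"gripper":0},{"tx":0,"ty":0,"tz":0.008,"turn":0,"gripper":0},{"tx":-0.006,"ty":0.002,"tz":0,"turn":0,"gripper":0},{"tx":-0.006,"ty":0,"tz":0,"turn":0,"gripper":0},{"tx":0,"ty":0,"tz":0,"turn":0,"gripper":0}]'
python3 look.py pics/s10.png
```

```text
clock: 12.02
eef_pos: [480.1, 54.6, 69.4]
tcp_rot: [-180.0, 0.0, -114.4]
ft_force: [0.7, 0.4, 0.3]
opening: -0.2
12.0667 [480.2  54.2  69.6] [ 0.5  0.4 -0.5]
finger lowest z [70.1 70.2 70.3 70.4 70.5 70.8 71.3 71.8] y 45.29299334258222 x 468.15863421739226 492.14493232179507
```

View pics/s10.png

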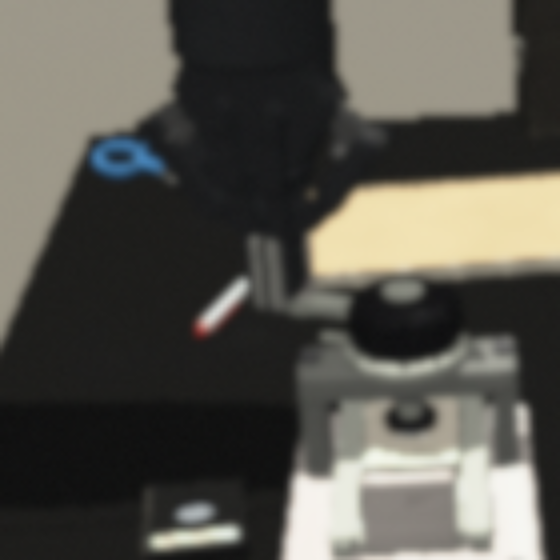

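```bash
python3 -m pendant '[{"tx":-0.0049,"ty":0.0014,"tz":0,"turn":5,"gripper":0},{"tx":-0.0049,"ty":0.0014,"tz":0,"turn":5,"gripper":0},{"tx":-0.0049,"ty":0.0014,"tz":0,"turn":5,"gripper":0},{"tx":-0.0049,"ty":0.0014,"tz":0,"turn":5,"gripper":0}]'
cat > ang.py <<'E'
from h import *
o=ctrl.get_obs();e=o['eef_pos'][:2]-np.array([539.4,51.2]);y=np.deg2rad(o['tcp_rot'][2])
tx=np.array([np.cos(y),np.sin(y)]);ty=np.array([np.sin(y),-np.cos(y)])
f=o['ft_force'][:2]
print('clock',o['clock'],'z',o['eef_pos'][2].round(1),'tool-frame tang(-x)',(-e@tx).round(1),'rad(y)',(e@ty).round(1),'TCP ang',np.rad2deg(np.arctan2(e[1],e[0])).round(1),'R',np.hypot(*e).round(1),'yaw',o['tcp_rot'][2].round(1),'F push',(f@tx).round(1),'F rad',(f@ty).round(1))
E
python3 ang.py
```

```text
clock: 12.4
eef_pos: [484.5, 73.2, 69.5]
tcp_rot: [180.0, -0.1, -134.7]
ft_force: [-2.0, -0.5, 1.0]
opening: -0.1
clock 12.4 z 69.5 tool-frame tang(-x) -22.9 rad(y) 54.5 TCP ang 158.1 R 59.1 yaw -134.7 F push 1.8 F rad 1.0
```

```bash
python3 -m pendant '[{"tx":-0.006,"ty":0.0014,"tz":0,"turn":5,"gripper":0},{"tx":-0.006,"ty":0.0014,"tz":0,"turn":5,"gripper":0},{"tx":-0.006,"ty":0.0014,"tz":0,"turn":5,"gripper":0},{"tx":-0.0049,"ty":0.0014,"tz":0,"turn":5,"gripper":0}]'
python3 ang.py; python3 look.py pics/s11.png
python3 - <<'E'
from h import *
p,d=ctrl.grab_frame('top')
cv2.imwrite('pics/t11.png',cv2.resize(p[170:270,210:335,::-1],None,fx=5,fy=5,interpolation=cv2.INTER_CUBIC))
E
```

```text
clock: 12.73
eef_pos: [499.0, 92.1, 69.3]
tcp_rot: [180.0, -0.1, -154.6]
ft_force: [-1.4, 0.2, 0.1]
opening: -0.1
clock 12.7333 z 69.3 tool-frame tang(-x) -19.0 rad(y) 54.3 TCP ang 134.6 R 57.5 yaw -154.6 F push 1.2 F rad 0.8
12.7833 [500.   92.6  69.5] [ 0.2  0.  -1.1]
finger lowest z [ 91.1  91.2  96.5  97.9  99.1 103.4 103.8 104. ] y 81.63435834626705 x 488.0224186272472 512.0008329357202
```

View pics/s11.png

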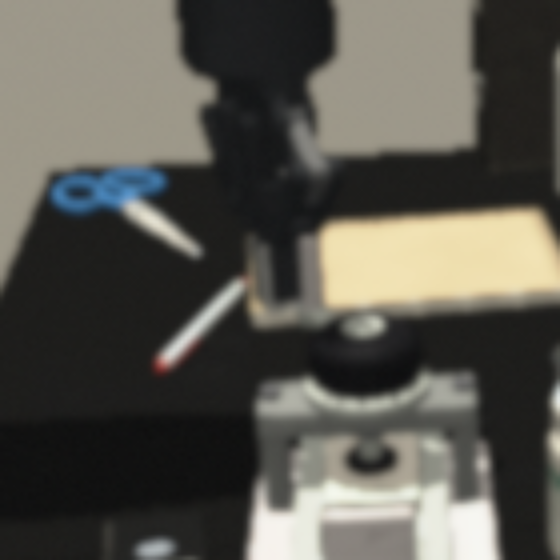

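View pics/t11.png

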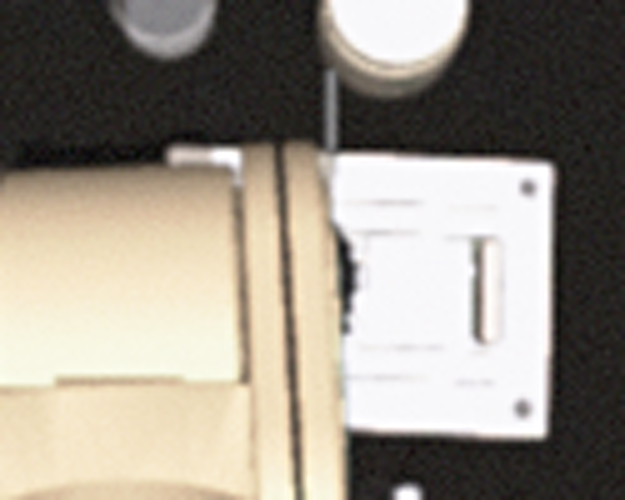

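```bash
python3 -m pendant '[{"tx":-0.0049,"ty":0.0014,"tz":0,"turn":5,"gripper":0},{"tx":-0.003,"ty":0.0008,"tz":0,"turn":3,"gripper":0}]' >/dev/null
python3 ang.py; python3 -m pendant '[{"tx":-0.003,"ty":0.0008,"tz":0,"turn":3,"gripper":0},{"tx":-0.003,"ty":0.0008,"tz":0,"turn":3,"gripper":0}]' >/dev/null
python3 ang.py
```

```text
clock 13.0 z 69.4 tool-frame tang(-x) -18.5 rad(y) 53.9 TCP ang 126.5 R 57.0 yaw -162.5 F push 1.0 F rad 0.7
clock 13.1667 z 69.4 tool-frame tang(-x) -18.3 rad(y) 53.8 TCP ang 120.4 R 56.8 yaw -168.4 F push 1.2 F rad 1.3
```

```bash
python3 -m pendant '[{"tx":-0.003,"ty":0.001,"tz":0,"turn":3,"gripper":0},{"tx":-0.003,"ty":0.001,"tz":0,"turn":3,"gripper":0}]' >/dev/null
python3 ang.py; python3 -m pendant '[{"tx":-0.003,"ty":0.001,"tz":0,"turn":3,"gripper":0}]' >/dev/null
python3 ang.py;python3 -m pendant '[{"tx":-0.003,"ty":0.001,"tz":0,"turn":3,"gripper":0}]' >/dev/null
python3 ang.py
```

```text
clock 13.3333 z 69.2 tool-frame tang(-x) -20.3 rad(y) 53.7 TCP ang 116.3 R 57.4 yaw -174.4 F push 6.1 F rad -0.5
clock 13.4167 z 69.2 tool-frame tang(-x) -20.2 rad(y) 53.8 TCP ang 113.1 R 57.5 yaw -177.4 F push 6.7 F rad 0.1
clock 13.5 z 69.2 tool-frame tang(-x) -19.7 rad(y) 53.9 TCP ang 109.7 R 57.4 yaw 179.6 F push 5.2 F rad 0.4
```

```bash
python3 -m pendant '[{"tx":-0.003,"ty":0.001,"tz":0,"turn":3,"gripper":0}]' >/dev/null
python3 ang.py; python3 -m pendant '[{"tx":-0.003,"ty":0.001,"tz":0,"turn":3,"gripper":0}]' >/dev/null
python3 ang.py;python3 -m pendant '[{"tx":-0.003,"ty":0.001,"tz":0,"turn":3,"gripper":0}]' >/dev/null
python3 ang.py
```

```text
clock 13.5833 z 69.2 tool-frame tang(-x) -19.3 rad(y) 54.1 TCP ang 106.3 R 57.4 yaw 176.6 F push 4.4 F rad -0.9
clock 13.6667 z 69.2 tool-frame tang(-x) -18.9 rad(y) 54.2 TCP ang 102.8 R 57.4 yaw 173.6 F push 3.5 F rad -1.0
clock 13.75 z 69.3 tool-frame tang(-x) -18.5 rad(y) 54.3 TCP ang 99.4 R 57.3 yaw 170.6 F push 4.1 F rad -1.2
```

```bash
python3 -m pendant '[{"tx":-0.003,"ty":0.001,"tz":0,"turn":3,"gripper":0}]' >/dev/null
python3 ang.py; python3 -m pendant '[{"tx":0,"ty":0,"tz":0,"turn":0,"gripper":0}]' >/dev/null
python3 ang.py
python3 - <<'E'
from h import *
np.set_printoptions(precision=1,suppress=True)
p,d=ctrl.grab_frame('side')
cv2.imwrite('pics/s12.png',cv2.resize(p[160:260,160:290,::-1],None,fx=6,fy=6,interpolation=cv2.INTER_CUBIC))
E
```

```text
clock 13.8333 z 69.2 tool-frame tang(-x) -18.1 rad(y) 54.4 TCP ang 96.0 R 57.3 yaw 167.6 F push 1.9 F rad -0.3
clock 13.9167 z 69.3 tool-frame tang(-x) -16.9 rad(y) 54.6 TCP ang 94.8 R 57.1 yaw 167.6 F push 1.8 F rad -1.1
```

View pics/s12.png

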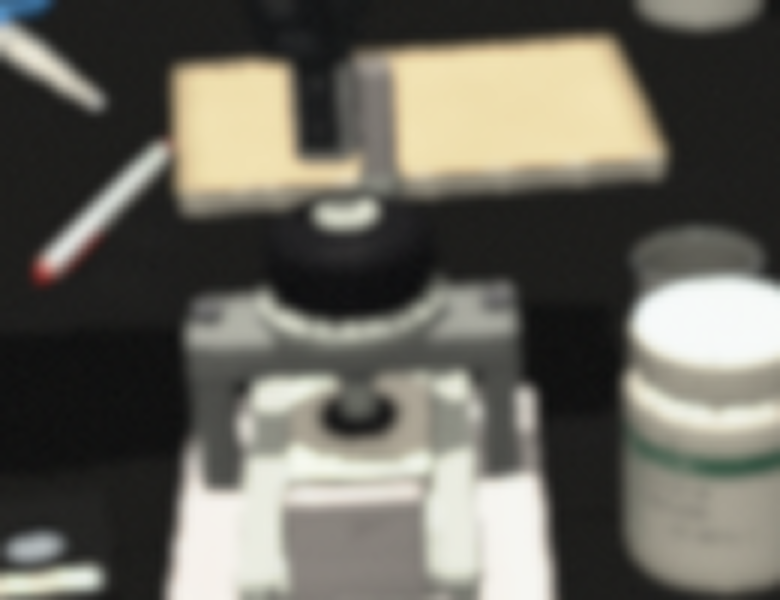

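```bash
python3 -m pendant '[{"tx":-0.003,"ty":0.0008,"tz":0,"turn":3,"gripper":0}]' >/dev/null
python3 ang.py; python3 -m pendant '[{"tx":-0.003,"ty":0.0008,"tz":0,"turn":3,"gripper":0}]' >/dev/null
python3 ang.py
```

```text
clock 14.05 z 69.3 tool-frame tang(-x) -17.6 rad(y) 54.6 TCP ang 92.5 R 57.3 yaw 164.7 F push 2.0 F rad -0.9
clock 14.1333 z 69.2 tool-frame tang(-x) -17.8 rad(y) 54.6 TCP ang 89.7 R 57.4 yaw 161.6 F push 5.6 F rad -0.4
```

```bash
python3 -m pendant '[{"tx":0.01,"ty":0,"tz":0,"turn":0,"gripper":0},{"tx":0.015,"ty":0,"tz":0,"turn":0,"gripper":0},{"tx":0.01,"ty":0,"tz":-0.03,"turn":0,"gripper":0},{"tx":0,"ty":0,"tz":-0.04,"turn":0,"gripper":0},{"tx":0.0,"ty":0,"tz":-0.04,"turn":0,"gripper":0},{"tx":0.0,"ty":0.035,"tz":0,"turn":0,"gripper":0},{"tx":0,"ty":0.035,"tz":0,"turn":0,"gripper":0}]'
python3 - <<'E'
from h import *
p,d=ctrl.grab_frame('top')
cv2.imwrite('pics/t12.png',cv2.resize(p[150:280,200:345,::-1],None,fx=5,fy=5,interpolation=cv2.INTER_CUBIC)[:600])
E
```

```text
clock: 14.72
eef_pos: [532.9, 186.4, 184.1]
tcp_rot: [179.7, 0.5, 161.6]
ft_force: [0.4, 0.1, -0.4]
opening: -0.2
```

View pics/t12.png

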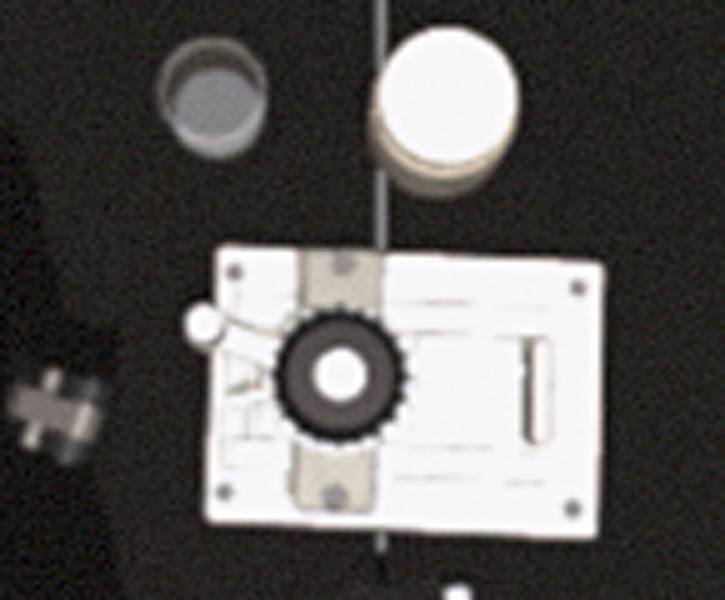

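```bash
python3 - <<'E'
from h import *
np.set_printoptions(precision=1,suppress=True)
p,d=ctrl.grab_frame('top')
v,u=np.mgrid[0:384,0:512];P=world('top',np.c_[u.ravel(),v.ravel()],d.ravel());P=P[(d.ravel()>0)&(abs(P[:,0]-540)<75)&(P[:,1]>-60)&(P[:,1]<130)]
A=np.array([539.4,51.2])
def ang(q):w=q[:2]-A;return np.rad2deg(np.arctan2(w[1],w[0])),np.hypot(*w)
q=P[(P[:,2]>128)&(P[:,2]<145)].mean(0);print('peg',q,ang(q))
k=P[(P[:,2]>104)&(P[:,2]<114)].mean(0);print('knob',k)
m=P[(P[:,2]>67)&(P[:,2]<82)];w=m[:,:2]-A;r=np.hypot(*w.T);s=(r>35)&(m[:,1]>84);print(len(m[s]),m[s][:10],[ang(x) for x in m[s]][:10])
t=P[(P[:,2]>45)&(P[:,2]<60)&(P[:,1]<0)];print('tab',t.mean(0))
cv2.imwrite('pics/t13.png',cv2.resize(p[205:250,225:285,::-1],None,fx=13,fy=13,interpolation=cv2.INTER_CUBIC)[:600])
for r in(30,38,46):
  for a in(110,100,95,90,85,80):
    c=proj('top',[A[0]+r*np.cos(np.deg2rad(a)),A[1]+r*np.sin(np.deg2rad(a)),77])[0];print(r,a,((c-[225,205])*13).round())
E
```

```text
peg [556.7 102.9 137.5] (np.float64(71.45327358713436), np.float64(54.50073126995761))
knob [539.3  50.9 106.8]
12 [[533.6  88.9  77.5]
 [533.6  86.8  79.3]
 [531.5  95.   77.9]
 [531.5  92.9  78.8]
 [531.6  91.   76.7]
 [531.7  88.9  76.2]
 [531.7  86.9  76.2]
 [529.6  95.   76.3]
 [529.7  93.   74.4]
 [529.5  90.9  78.7]] [(np.float64(98.67336421038063), np.float64(38.15985061926653)), (np.float64(99.28050649296449), np.float64(36.11104337829647)), (np.float64(100.16536880498433), np.float64(44.491629536081234)), (np.float64(100.6857592939071), np.float64(42.46552067736012)), (np.float64(101.0525082551337), np.float64(40.510617639609684)), (np.float64(101.56741543228), np.float64(38.52003056538209)), (np.float64(102.18984841647301), np.float64(36.51963093060607)), (np.float64(102.61589268603599), np.float64(44.91010314373724)), (np.float64(103.06705386890741), np.float64(42.96197847569389)), (np.float64(103.98136021947909), np.float64(40.88510979938794))]
tab [536.7 -33.1  53. ]
30 110 [373. 329.]
30 100 [364. 296.]
30 95 [362. 279.]
30 90 [362. 263.]
30 85 [363. 246.]
30 80 [365. 229.]
38 110 [324. 346.]
38 100 [314. 305.]
38 95 [311. 283.]
38 90 [311. 262.]
38 85 [312. 241.]
38 80 [315. 220.]
46 110 [276. 363.]
46 100 [264. 313.]
46 95 [261. 288.]
46 90 [260. 262.]
46 85 [261. 236.]
46 80 [265. 211.]
```

View pics/t13.png

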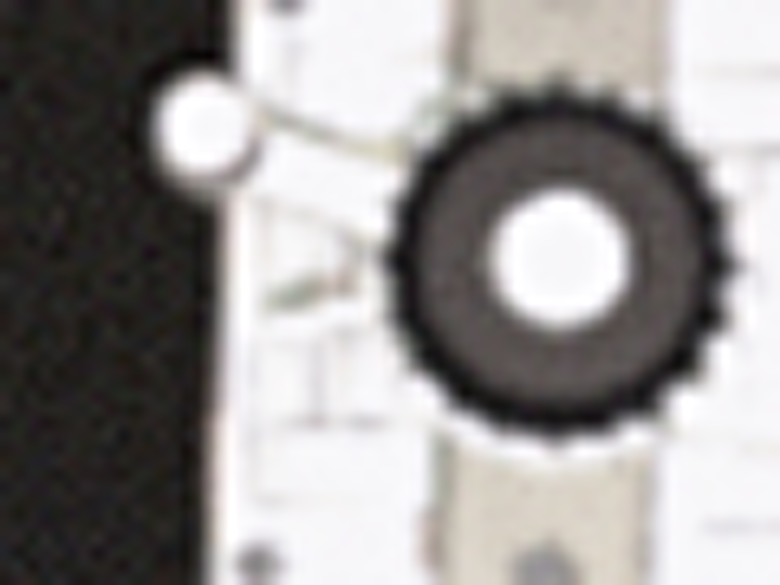

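```bash
python3 - <<'E'
from h import *
o=ctrl.get_obs();print(o['clock'],o['eef_pos'],o['ft_force'],abs(o['dq']).max())
print(ctrl.close_job())
E
```

```text
14.8167 [532.33048433 189.66081636 181.11917771] [ 0.07064863 -1.1720177  -0.25798915] 3.5550261482435013
the job is handed in; nothing more can be done
None
```

The card is clamped: the carriage is home, the screw is down, and the clutch has clicked over once. I handed the job in at 14.8 s. No verdict is reported, so this rests on my own measurements.

- **Carriage:** I pushed the tab in about 41 mm. It then stopped moving while the push rose to 15 N, which shows it reached its hard stop.
- **Screw and clutch:** I pushed the crank peg round clockwise. Force jumped from about 1 N to 6–7 N after roughly 55° of turn. It fell to about 2 N as the clutch clicked, and I backed off when it rose again.
- **Last top picture:** The peg stood at about 71° and the pointer at about 101°, so the slip is about 30° (0.52 rad), on the first seat. The tab was still home, and the beaker and jar were standing where they had been. The gripper was clear.
- **Not measured directly:** The screw being fully down is inferred from the force jump and from the collar staying put while the clutch slipped.
- **Disagreement:** The fingertips were about 35 mm higher than the reported TCP height. My first push therefore passed over the tab without touching it. I confirmed the offset in the depth images and corrected for it from then on.

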